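Butt the loose parts tray up to its neighbour and clip the two together

ROBOT

A 7-joint arm with a two-finger parallel gripper is mounted at the origin on the work surface. World frame = base frame: x ahead of the robot, y to its left, z up, the work surface at z = 0. Lengths are in m, angles in rad, forces in N, time in s.
With the tool pointing down it reaches from about 0.425 to 0.875 m from the base axis. Payload 4.7 kg.
Tool frame: the origin (TCP) lies at the very end of the fingers, on their centre line; the grasp point (between the pads) lies ctrl.pinch_z behind it (ctrl.pinch_z is the distance from the TCP to the grasp point, in m); x points along the fingers, y is the direction in which the jaws open and shut, and the axes are right-handed (so a half turn about x gives the same grasp; the last joint's range is limited). The gripper opens to 87 mm and grips with 3 to 60 N. Pads are 19 mm wide; open, the fingers measure 117 mm over their backs; the gripper's body (75 mm by 190 mm) begins 51 mm behind the grasp point.
Start: joints at [-1.211, 0.321, -0.07, 1.45, 0.023, 1.371, -0.057], TCP at [0.22, 0.612, 0.223] pointing down, gripper open.
Joint ranges: [-2.86, 2.86], [-0.3, 2.09], [-1.38, 1.24], [0.06, 2.45], [-1.56, 4.7], [0.09, 2.05], [-2.69, 2.69]. Speed limits (rad/s): [2.57, 2.57, 3.14, 3.14, 3.14, 3.14, 3.14].

INTERFACE

Orientations are given as a rotation vector (axis times angle).
In Python, from bench import get_state, get_image, camera_info, order, ctrl gives the robot as it stands.
- The arm moves only by the tool jog_arm, never from a script. Its arguments are lists of equal length, an entry for each row: "claw": the finger opening in mm, from 0 to 87; "xyz": the shift along the tool's x, y, z in mm, a list of three; "roll": the turn about the tool's x in degrees. In form: {"claw": [claw, ...], "xyz": [[tx, ty, tz], ...], "roll": [roll, ...]}. A call has 1 to 5 rows; each row is the pose to reach, as a shift and turn from the pose measured when the call began, along the tool's axes at that moment; what a row does not reach only later rows make up. A row lasts 1/10 s, in which the tool goes at most 50 mm and 8.59 degrees, less where a joint would pass 70% of its speed; a pose out of reach is approached as far as the arm can. A call with a gripper value outside its range is refused whole. The fingers move at their own pace and stop on an object; "force" is the grip in N (left out, the last holds). Time passes only in rows, so rows that repeat a pose let the fingers close. It gives the time, the measured TCP pose, the force and the opening at its end, in the units of the state.
- get_state(): the state, without advancing time (a new reading comes with each control period).
- get_image(name): name is "scene" or "top" or "wrist"; returns (picture, depth): 400x640x3 uint8, red, green, blue; 400x640 float32, m along the optical axis (not along the pixel's ray), 0 where there is no reading.
- camera_info(name): a dict with "intrinsics" (3x3 intrinsics, pixels), "rvec" (rotation vector, rad) and "tvec" (3), from world to camera coordinates, as OpenCV has them; the wrist camera has in their place "tool_from_camera" (4x4, takes a point from camera to tool coordinates, whose origin is the TCP and whose axes are the tool frame's). Camera axes: x right, y down, z forward; pixel columns grow to the right and rows downward; lengths in m; the calibration is good to about 2 mm. A picture is of the moment at which its call begins: read the wrist's pose just before it. camera_info takes no time and is no camera call.
- order.close_job(): hands the job in, once; it reports no verdict.
The state is a dict: "time": time; "joint_positions": joint angles; "qd": joint speeds; "joint_torque": joint torques, N m; "position": TCP position; "tool_rot": TCP orientation; "ft_force": force on the tool from outside, world axes, zero at the start; "torque": the same for the moment, N m; "grip_width": opening from 0.0 (shut) to 1.0 (fully open).
Only numpy, scipy, OpenCV 4.12 (cv2) and the standard library are available. Lean on these libraries where they do the work, as an engineer would, in place of code of your own. Each camera call takes 0.05 s, during which the arm holds its last target. There are 200 camera calls.

TASK

The short steel parts tray has drifted away from the end of the long one, which is screwed down: slide it up so that their end walls meet flush with no gap and the sides run on in line. Then take the spring clamp off its upright tab, clip it upright over the two end walls, about mid-width, pushed down until its pivot sits on or close to the rims, and let go. Leave the tools and hardware lying around where they are.

Things in the scene. Friction and masses are not known exactly. Their poses are not given: they have to be found in the camera images.
- long_tray: long open-topped dark sheet-steel tray, screwed to the shelf: 64 (its x) by 150 (its y) by 60 high, walls and floor 5 thick. Origin: centre of its underside, on the shelf. The short tray belongs against its -y end.
- long_tray_end (a point): middle of the top edge of the long tray's -y end, on its outer face, 60 above the shelf; axes as the long tray's
- short_tray: shorter open-topped dark sheet-steel tray, loose and empty, about 0.35 kg: 64 (its x) by 110 (its y) by 60 high, walls and floor 5 thick. Origin: centre of its underside. Its +y end faces the long tray, across a gap of some centimetres. Can be gripped across its 64 width.
- corner_a (a point): top corner of the short tray's +y end (outer face), on its -x side, 60 above its underside
- corner_b (a point): top corner of the short tray's +y end (outer face), on its +x side, 60 above its underside
- tab: fixed dark steel upright tab on which the clamp is parked: 60 long (its x), 10 thick (its y), top at 60; on a foot 90 by 80 by 4. Origin: centre of the foot's underside
- clamp: spring clamp, clothes-peg kind, 28 wide, 0.11 kg, parked upright astride the tab, jaws down, black handles up. Origin on its pivot (steel barrel, radius 6, along its x), 66 above the shelf: the barrel rests on the tab's top. This body is the half on its own +y side; z is vertical when shut on a 10 wall. Jaws reach 36 below the pivot, rubber pads from 22 to 36 below.
- clamp_grip (a point): point midway between the handles, 40 above the pivot, where to squeeze them along the clamp's y. Shut on a 10 wall they are 61 apart over their outer top edges, 47 above the pivot. Squeezing opens the jaws: fully squeezed (about 9 N; 25 N holds firmly) the handles are parallel, 32 over their outsides, and the pads about 30 apart at the tips.
- clamp_jaw (a joint): opening of the clamp's other half about the pivot, rad: 0 when shut on a 10 mm thickness (two 5 mm walls, or the tab), 0.6 fully squeezed open, about -0.2 when shut on nothing
- mallet: blue silicone mallet lying down, wooden handle, 250 long; origin under its head. Bystander
- latch: zinc door latch lying flat, 130 long, 30 high. Bystander
- funnel: black plastic funnel standing mouth down, 110 across, 125 high. Bystander
- drawer_pull: aluminium drawer pull, 134 long, 32 high, lying with its feet down. Bystander
- jar: glass jar with a steel lid, 72 across, 100 high. Bystander

How it is judged:
On the way:
1. the short tray's end stands flush against the long tray's end (both corners within 3 mm), sides in line within 8 mm (y of each of corner_a, corner_b in the frame of long_tray_end above -0.003 m and x of corner_a in the frame of long_tray_end between -0.04 and -0.024 m and z of corner_a in the frame of long_tray_end between -0.004 and 0.004 m and x of corner_b in the frame of long_tray_end between 0.024 and 0.04 m and z of corner_b in the frame of long_tray_end between -0.004 and 0.004 m), for 0.2 s.
At the end, for the whole second after the job is handed in: Short tray level, both end corners within 3 mm of the long tray's end, sides in line within 8 mm; clamp released, at rest, pressing both end walls (over 1 N each), upright within 0.3 rad, pivot within 18 mm of mid-width, 10 mm of the seam, at most 18 mm above the rims (all of step 1 and linear speed of each of short_tray, clamp below 0.01 m/s and contact force between clamp and short_tray above 1 N and contact force between clamp and long_tray above 1 N and x of clamp in the frame of long_tray_end between -0.018 and 0.018 m and y of clamp in the frame of long_tray_end between -0.01 and 0.01 m and z of clamp in the frame of long_tray_end below 0.018 m and angle between clamp's own z axis and vertical below 0.3 rad and value of joint clamp_jaw between -0.1 and 0.2 rad); the robot touches nothing.
It fails at once if a bystander (mallet, latch, funnel, drawer pull or jar) is shifted more than 30 mm (distance of any of mallet, latch, funnel, drawer_pull, jar from where it was at the start of the episode above 0.03 m).
It also fails if it takes over 51 s, if anything falls off the work surface, if the arm or the gripper's body presses on something with over 40 N, if the wrist force passes 120 N, or if a joint passes its speed limit or range.

## Working session

There is one attempt and no reset: what is moved stays moved. The work goes in short steps, Python scripts to look and compute and a tool call to move; the robot and the scene stay as the last step left them, time stands still between calls to the robot, and variables do not carry over. Pictures are saved under pics/ and viewed, about 8 in all and at most 12, crops included, and the job is handed in when it is done.

Besides the shell and the picture viewer there is one more tool, called as name(argument=value, ...) on one line, values as JSON. jog_arm: Moves the arm, as the interface text tells. Its arguments: {"type":"object","properties":{"claw":{"type":"array"},"xyz":{"type":"array"},"roll":{"type":"array"},"force":{"type":"number"}},"required":["claw","xyz","roll"]}

```bash
mkdir -p pics
cat > h.py <<'E'
import numpy as np, cv2
from bench import get_state, get_image, camera_info, order, ctrl
def cloud(name, T=None):
    img,d=get_image(name); ci=camera_info(name); K=np.array(ci["intrinsics"])
    v,u=np.mgrid[:400,:640]
    P=np.stack([(u-K[0,2])/K[0,0]*d,(v-K[1,2])/K[1,1]*d,d],-1)
    if name=="wrist":
        M=np.array(ci["tool_from_camera"]); P=P@M[:3,:3].T+M[:3,3]
        R=cv2.Rodrigues(np.array(T["tool_rot"],float))[0]; W=P@R.T+np.array(T["position"])
    else:
        R=cv2.Rodrigues(np.array(ci["rvec"],float))[0]; W=(P-np.array(ci["tvec"]).ravel())@R
    W[d==0]=np.nan
    return img,W
E
python3 - <<'E'
from h import *
s=get_state(); print(s, ctrl.pinch_z)
for n in("top","scene"):
    i,W=cloud(n); np.savez("c_"+n,i=i,W=W); cv2.imwrite(f"pics/{n}0.png",i[:,:,::-1])
    c=camera_info(n);R=cv2.Rodrigues(np.array(c["rvec"],float))[0];print(n,-R.T@np.array(c["tvec"]).ravel(),R[2],np.isnan(W).mean())
E
```

```text
{'time': 0.0, 'joint_positions': array([-1.21092642,  0.32180981, -0.07007033,  1.45169271,  0.02259491,
        1.37078445, -0.05691746]), 'qd': array([ 1.36316338e-03, -6.99916271e-04, -2.43928486e-05, -1.13990684e-03,
       -8.59530437e-04,  3.27445166e-04, -4.08155520e-04]), 'joint_torque': array([ 3.09953816e-05, -4.91286063e+01, -4.03533652e-01, -3.12527275e+01,
       -6.38065115e-02,  4.37069067e-02,  1.76980120e-04]), 'position': array([0.22016348, 0.61098511, 0.22146107]), 'tool_rot': array([ 0.26983838,  1.55394445, -0.27282521]), 'ft_force': array([ 0.35649442, -0.03702333,  0.11325929]), 'torque': array([0.00689735, 0.01106547, 0.05107459]), 'grip_width': 0.9983377009314507} 0.0187
top [ 0.37943572 -0.08495732  1.11651036] [ 0.16417975 -0.00117408 -0.98642974] 0.004109375
scene [ 0.95392126 -0.45084575  0.96606615] [-0.37758132  0.37010692 -0.84879515] 0.00403515625
```

View pics/top0.png

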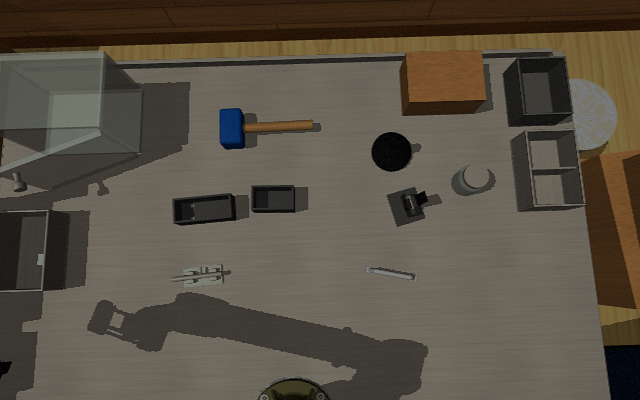

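View pics/scene0.png

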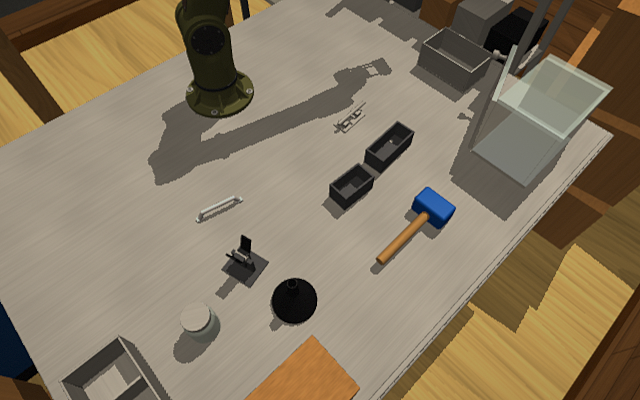

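The top view shows the long tray at about (205,209), the short tray at (273,198), the clamp on its tab at (410,205), the funnel at (392,152) and the jar at (474,180). The latch is at (203,273), the pull at (391,273) and the mallet at (265,127). The scene view agrees.

Run:
```python
from h import *
for n in("top","scene"):
    W=np.load(f"c_{n}.npz")["W"]; z=W[...,2]
    m=((z>0.015)&(z<0.2)&(W[...,0]>0.2)&(W[...,0]<0.95)&(abs(W[...,1])<0.45)).astype(np.uint8)
    k,l,st,_=cv2.connectedComponentsWithStats(m)
    for j in range(1,k):
        if st[j,4]<60: continue
        P=W[l==j]; print(n,st[j],P.min(0).round(3),P.max(0).round(3))
        T=P[(P[:,2]>0.053)&(P[:,2]<0.066)]
        if len(T)>20:
            r=cv2.minAreaRect((T[:,:2]*1000).astype(np.float32)); print("   rim rect",np.round(r[0],1),np.round(r[1],1),round(r[2],2),len(T),np.median(T[:,2]).round(4))
    print("table z",np.nanmedian(z[(abs(z)<0.02)]))
W=np.load("c_top.npz")["W"];P=W[185:230,380:440].reshape(-1,3)
I=np.load("c_top.npz")["i"]; big=cv2.resize(I[180:235,380:440,::-1],None,fx=6,fy=6,interpolation=2)
I2=np.load("c_scene.npz")["i"]; b2=cv2.resize(I2[225:295,215:275,::-1],None,fx=6,fy=6,interpolation=2)
c=np.zeros((420,730,3),np.uint8); c[:330,:360]=big; c[:,370:]=b2; cv2.imwrite("pics/cl.png",c)
for lo,hi in((.002,.008),(.05,.064),(.064,.08),(.08,.095),(.095,.13)):
    for n,sl in(("top",np.s_[180:230,380:440]),("scene",np.s_[225:295,215:280])):
        P=np.load(f"c_{n}.npz")["W"][sl].reshape(-1,3);T=P[(P[:,2]>lo)&(P[:,2]<hi)]
        if len(T)>3:
            r=cv2.minAreaRect((T[:,:2]*1000).astype(np.float32));print(n,lo,len(T),np.round(r[0],1),np.round(r[1],1),round(r[2],1))
```

```text
top [ 400   51   60   63 3409] [ 0.795 -0.45   0.015] [ 0.938 -0.318  0.104]
   rim rect [ 832.8 -350.2] [187.4  92.4] 43.49 137 0.0595
top [  86   54   55  108 3268] [0.683 0.407 0.015] [0.898 0.45  0.2  ]
   rim rect [787.5 413.5] [ 34.2 215.3] 79.74 191 0.0594
top [ 219  108   94   41 1615] [ 0.712 -0.069  0.015] [0.813 0.18  0.063]
   rim rect [762.6 149.6] [99.9 59. ] 0.5 735 0.0572
top [ 372  133   39   37 1066] [ 0.64  -0.334  0.015] [ 0.742 -0.23   0.126]
   rim rect [ 688.7 -278.7] [48.9 38.8] 53.82 136 0.0583
top [452 169  15  23 232] [ 0.573 -0.45   0.017] [ 0.623 -0.439  0.101]
   rim rect [ 595.6 -443.6] [44.8  8.1] 5.82 35 0.0611
top [251 185  44  27 524] [ 0.533 -0.016  0.015] [0.6   0.095 0.064]
   rim rect [566.2  39.6] [110.2  64. ] 88.47 271 0.0577
top [401 191  27  26 391] [ 0.51  -0.346  0.019] [ 0.569 -0.282  0.118]
   rim rect [ 540. -315.] [58.6 25.8] 1.56 53 0.058
top [172 193  63  32 784] [0.507 0.144 0.015] [0.581 0.298 0.064]
   rim rect [543.6 221.7] [ 65.1 151.7] 3.74 362 0.0575
top [171 267  51  17 342] [0.354 0.177 0.015] [0.394 0.305 0.033]
top [371 2
[... 967 characters left out ...]
 699.9 -286.5] [50.7 47.3] 65.36 189 0.0587
scene [202 303  18  23  95] [ 0.59  -0.45   0.015] [ 0.626 -0.441  0.102]
scene [ 264  335   96   65 3687] [ 0.799 -0.45   0.021] [ 0.94  -0.321  0.104]
table z -0.0011093679154580715
top 0.002 452 [ 544.6 -325.4] [158.5 132.7] 86.6
scene 0.002 611 [ 530.  -296.7] [163.6 189.9] 54.5
top 0.05 50 [ 538.8 -308.5] [60.3 20. ] 16.2
scene 0.05 66 [ 543.8 -317.1] [60.7 26.1] 26.4
top 0.064 158 [ 540.6 -314. ] [32.9 33.3] 7.5
scene 0.064 179 [ 543.3 -312.8] [35.5 38. ] 7.7
top 0.08 48 [ 540.9 -314. ] [27.3 44.1] 15.3
scene 0.08 53 [ 544.5 -314.9] [27.9 46.4] 17.0
top 0.095 95 [ 540.8 -313.9] [28.1 62.6] 14.9
scene 0.095 110 [ 543.4 -314.8] [28.3 61.6] 15.3
```

View pics/cl.png

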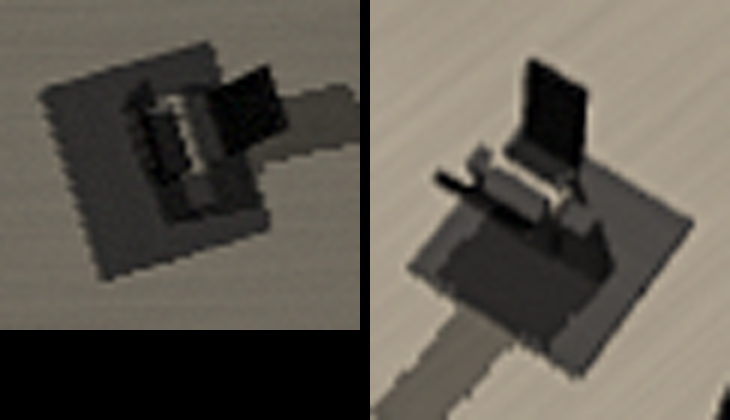

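```bash
cat >> h.py <<'E'
def plan(x,y,z,jaw):
    """shift (mm) along tool axes and roll (deg) to bring TCP to x,y,z with the jaw axis at world angle jaw (deg, mod 180)"""
    s=get_state(); R=cv2.Rodrigues(np.array(s["tool_rot"],float))[0]
    a=np.degrees(np.arctan2(R[1,1],R[0,1])); d=(jaw-a+90)%180-90
    print("t",round(s["time"],2),"pos",np.round(s["position"],4),"grip",round(s["grip_width"]*87,1),"F",np.round(s["ft_force"],1),"toolx",R[:,0].round(3),"jaw",round(a,2),"j7",s["joint_positions"][6].round(2))
    print("shift",(R.T@(np.array([x,y,z])-s["position"])*1000).round(1),"roll",round(-d if R[2,0]<0 else d,2),"R",R.round(3).tolist())
E
python3 - <<'E'
from h import *
plan(0.562,0.06,0.25,-1.25)
print(np.array(camera_info("wrist")["tool_from_camera"]).round(3))
E
```

```text
t 0.1 pos [0.2202 0.6111 0.2216] grip 87.2 F [0.3 0.3 0.8] toolx [-0.    -0.002 -1.   ] jaw 70.19 j7 -0.06
shift [ -27.7 -402.6  508.3] roll 71.44 R [[-0.0, 0.339, 0.941], [-0.002, 0.941, -0.339], [-1.0, -0.002, 0.0]]
[[ 0.001 -0.282  0.96  -0.162]
 [ 1.    -0.    -0.001 -0.001]
 [ 0.001  0.96   0.282 -0.078]
 [ 0.     0.     0.     1.   ]]
```

jog_arm(claw=[87,87,87,87,87], xyz=[[-28,-40,51],[-28,-80,102],[-28,-120,153],[-28,-160,204],[-28,-200,254]], roll=[0,0,0,0,0])

```text
time: 0.6
position: [0.3512, 0.4008, 0.2491]
tool_rot: [0.27, 1.554, -0.273]
ft_force: [0.2, 0.5, 0.4]
grip_width: 1.003
```

jog_arm(claw=[87,87,87,87,87], xyz=[[0,-40,50],[0,-80,100],[0,-120,150],[0,-160,200],[0,-200,250]], roll=[0,0,0,0,0])

```text
time: 1.1
position: [0.4813, 0.1875, 0.2492]
tool_rot: [0.27, 1.554, -0.273]
ft_force: [1.2, 0.9, 0.9]
grip_width: 1.0
```

Run:
```python
from h import *
plan(0.562,0.06,0.25,-1.25)
```

```text
t 1.1 pos [0.4813 0.1875 0.2492] grip 87.0 F [1.2 0.9 0.9] toolx [-0.001 -0.002 -1.   ] jaw 70.2 j7 0.81
shift [ -0.6 -92.7 119.1] roll 71.45 R [[-0.001, 0.339, 0.941], [-0.002, 0.941, -0.339], [-1.0, -0.002, -0.0]]
```

jog_arm(claw=[87,87,87,87,87], xyz=[[0,-30,40],[0,-60,80],[0,-93,119],[0,-93,119],[0,-93,119]], roll=[8.5,17,25.5,34,42.5])

```text
time: 1.6
position: [0.5622, 0.0568, 0.2488]
tool_rot: [0.852, 1.396, -0.857]
ft_force: [-1.2, 0.5, 0.3]
grip_width: 0.999
```

jog_arm(claw=[87,87,87,87,87], xyz=[[0,0,0],[0,0,0],[0,0,0],[0,0,0],[0,0,0]], roll=[8.5,17,25.5,29,29])

```text
time: 2.1
position: [0.5619, 0.0568, 0.2484]
tool_rot: [1.231, 1.193, -1.237]
ft_force: [-0.1, -0.7, -0.2]
grip_width: 0.998
```

```bash
cat > w.py <<'E'
from h import *
import sys
def look(tag):
    s=get_state(); i,W=cloud("wrist",s); np.savez("c_"+tag,i=i,W=W); cv2.imwrite(f"pics/{tag}.png",i[:,:,::-1]); return i,W
def rects(W):
    z=W[...,2]
    print("table",np.nanmedian(z[abs(z)<0.012]).round(4))
    m=((z>0.05)&(z<0.068)).astype(np.uint8)
    m=cv2.morphologyEx(m,cv2.MORPH_OPEN,np.ones((2,2),np.uint8))
    k,l,st,_=cv2.connectedComponentsWithStats(m)
    for j in range(1,k):
        if st[j,4]<150: continue
        P=W[l==j]; r=cv2.minAreaRect((P[:,:2]*1000).astype(np.float32))
        print(st[j],np.median(P[:,2]).round(4),"c",np.round(r[0],1),"size",np.round(r[1],1),"ang",round(r[2],2),"corners",cv2.boxPoints(r).round(1).tolist())
E
python3 - <<'E'
from w import *
plan(0.5674,0.039,0.022,-1.25)
i,W=look("w1"); rects(W)
E
```

```text
t 2.1 pos [0.5619 0.0568 0.2484] grip 86.8 F [-0.1 -0.7 -0.2] toolx [-0.002 -0.003 -1.   ] jaw -1.94 j7 -0.13
shift [226.4   6.6  17. ] roll -0.69 R [[-0.002, 0.999, -0.034], [-0.003, -0.034, -0.999], [-1.0, -0.002, 0.003]]
table -0.0004
[ 266    0   70  104 1309] nan c [550.  202.3] size [ 68.4 112.9] ang 4.04 corners [[511.8999938964844, 256.20001220703125], [519.9000244140625, 143.60000610351562], [588.0999755859375, 148.39999389648438], [580.0999755859375, 261.0]]
[ 450   60   95   60 4915] nan c [787.3 146. ] size [143.4  54.6] ang 8.09 corners [[712.4000244140625, 163.0], [720.0999755859375, 108.9000015258789], [862.0999755859375, 129.10000610351562], [854.4000244140625, 183.1999969482422]]
[ 298  145   54   88 1268] nan c [571.5  25.7] size [138.8  68.3] ang 86.21 corners [[532.9000244140625, -41.29999923706055], [601.0, -45.79999923706055], [610.2000122070312, 92.69999694824219], [542.0, 97.19999694824219]]
```

View pics/w1.png

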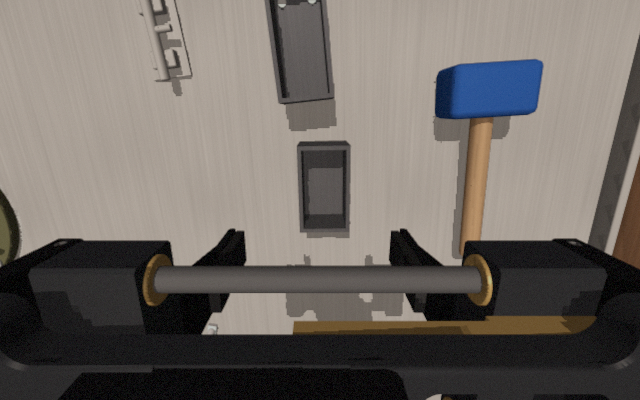

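The wrist view shows the long tray's near end at row 100 (columns 278–333) and the short tray at (298–350, 142–232). The tool is clear of both.

```bash
python3 - <<'E'
s=open('w.py').read()
s=s.replace("(z>0.05)&(z<0.068)","(z>0.056)&(z<0.064)").replace("    m=cv2.morphologyEx(m,cv2.MORPH_OPEN,np.ones((2,2),np.uint8))\n","").replace("P=W[l==j];","P=W[l==j];").replace("boxPoints(r).round(1)","boxPoints(r).astype(int)")
open('w.py','w').write(s)
E
python3 - <<'E'
from w import *
W=np.load("c_w1.npz")["W"]; rects(W)
for n,(a,b) in dict(short=(-.04,.11),long=(.135,.30)).items():
    P=W[(W[...,2]>.056)&(W[...,2]<.064)&(W[...,0]<.63)&(W[...,0]>.49)&(W[...,1]>a)&(W[...,1]<b)][:,:2]*1000
    # side lines: outer x per y bin, end lines: extreme y per x bin
    for ax,lab in((1,"sides"),(0,"ends")):
        o=1-ax; q=np.round(P[:,ax]/3); lo=[];hi=[]
        for k in np.unique(q):
            s=P[q==k]
            lo.append(s[s[:,o].argmin()]);hi.append(s[s[:,o].argmax()])
        for t in(lo,hi):
            t=np.array(t)[2:-2]; c=np.polyfit(t[:,ax],t[:,o],1)
            for _ in range(5):
                r=t[:,o]-np.polyval(c,t[:,ax]); g=abs(r)<max(1,np.median(abs(r))*2); c=np.polyfit(t[g,ax],t[g,o],1)
            m=t[:,ax].mean(); print(n,lab,"slope deg",np.degrees(np.arctan(c[0])).round(2),"at",m.round(1),"->",np.polyval(c,m).round(1),"res",abs(r).mean().round(2))
E
```

```text
table -0.0004
[ 265    0   70  103 1211] 0.0596 c [548.1 196.6] size [ 64.1 101.7] ang 3.95 corners [[512, 245], [519, 143], [583, 148], [576, 249]]
[ 452   60   92   58 4472] 0.059 c [765.9 149.9] size [97.2 56.6] ang 1.45 corners [[716, 176], [717, 120], [815, 122], [813, 179]]
[ 297  145   54   87 1136] 0.0595 c [568.6  39.3] size [110.2  64. ] ang 88.9 corners [[535, -15], [599, -16], [601, 93], [537, 94]]
short sides slope deg 0.81 at 38.4 -> 537.2 res 0.3
short sides slope deg 1.2 at 39.3 -> 600.1 res 0.27
short ends slope deg -2.12 at 568.9 -> -15.1 res 0.18
short ends slope deg -0.29 at 568.8 -> 94.0 res 0.15
long sides slope deg -4.05 at 194.8 -> 516.4 res 0.23
long sides slope deg -4.01 at 195.5 -> 579.8 res 0.24
long ends slope deg 4.01 at 547.8 -> 145.9 res 0.29
long ends slope deg 3.84 at 547.1 -> 150.2 res 17.18
```

jog_arm(claw=[87,87,87,87,87], xyz=[[0,8,17],[50,8,17],[100,8,17],[150,8,17],[175,8,17]], roll=[-0.8,-0.8,-0.8,-0.8,-0.8])

```text
time: 2.65
position: [0.5657, 0.0388, 0.0689]
tool_rot: [1.214, 1.205, -1.23]
ft_force: [0.9, 0.6, 0.0]
grip_width: 0.995
```

Run:
```python
from h import *
plan(0.5686,0.0393,0.016,-1.1)
```

```text
t 2.65 pos [0.5657 0.0388 0.0689] grip 86.6 F [0.9 0.6 0. ] toolx [-0.009 -0.004 -1.   ] jaw -0.93 j7 -0.0
shift [52.8  3.3 -0.8] roll 0.17 R [[-0.009, 1.0, -0.016], [-0.004, -0.016, -1.0], [-1.0, -0.009, 0.004]]
```

jog_arm(claw=[87,87,87,70,60], xyz=[[25,3,-1],[53,3,-1],[53,3,-1],[53,3,-1],[53,3,-1]], roll=[0,0,0,0,0], force=20)

```text
time: 3.15
position: [0.5697, 0.0396, 0.0176]
tool_rot: [1.215, 1.203, -1.227]
ft_force: [0.6, 0.1, 0.1]
grip_width: 0.894
```

jog_arm(claw=[55,55,55,55], xyz=[[0,0,0],[0,0,0],[0,0,0],[0,0,0]], roll=[0,0,0,0])

```text
time: 3.55
position: [0.5707, 0.0398, 0.0192]
tool_rot: [1.217, 1.203, -1.225]
ft_force: [-3.8, -0.2, 6.2]
grip_width: 0.736
```

Run:
```python
from h import *
plan(0.5553,0.0913,0.016,4.0)
```

```text
t 3.55 pos [0.5707 0.0398 0.0192] grip 64.0 F [-3.8 -0.2  6.2] toolx [-0.004 -0.003 -1.   ] jaw -0.9 j7 0.03
shift [  3.2 -16.2 -51.2] roll -4.9 R [[-0.004, 1.0, -0.016], [-0.003, -0.016, -1.0], [-1.0, -0.004, 0.003]]
```

jog_arm(claw=[55,55,55,55,55], xyz=[[0,-5,-10],[0,-10,-20],[0,-16,-30],[0,-16,-38],[0,-16,-44]], roll=[-2.5,-4.9,-4.9,-4.9,-4.9])

```text
time: 4.05
position: [0.5551, 0.0852, 0.0193]
tool_rot: [1.153, 1.243, -1.161]
ft_force: [-0.2, -1.9, -0.1]
grip_width: 0.736
```

Run:
```python
from h import *
plan(0.5553,0.0913,0.019,4.0)
```

```text
t 4.05 pos [0.5551 0.0852 0.0193] grip 64.0 F [-0.2 -1.9 -0.1] toolx [-0.004 -0.003 -1.   ] jaw 4.06 j7 0.02
shift [ 0.3  0.6 -6.1] roll 0.06 R [[-0.004, 0.997, 0.071], [-0.003, 0.071, -0.997], [-1.0, -0.004, 0.002]]
```

jog_arm(claw=[55,55,55,55,55], xyz=[[0,0,-2],[0,0,-4],[0,0,-6],[0,0,-8],[0,0,-9]], roll=[0,0,0,0,0])

```text
time: 4.55
position: [0.5549, 0.0917, 0.0193]
tool_rot: [1.152, 1.24, -1.163]
ft_force: [0.6, -7.4, 1.4]
grip_width: 0.737
```

jog_arm(claw=[55,55,55,55], xyz=[[0,0,-2],[0,0,-4],[0,0,-4],[0,0,-4]], roll=[0,0,0,0])

```text
time: 4.95
position: [0.5548, 0.0916, 0.0193]
tool_rot: [1.15, 1.237, -1.166]
ft_force: [-1.8, -9.0, 2.4]
grip_width: 0.733
```

jog_arm(claw=[87,87,87,87,87], xyz=[[0,0,0],[0,0,0],[0,0,0],[0,0,0],[-30,0,0]], roll=[0,0,0,0,0])

```text
time: 5.45
position: [0.5515, 0.092, 0.046]
tool_rot: [1.144, 1.241, -1.172]
ft_force: [0.1, 0.3, -0.2]
grip_width: 0.986
```

jog_arm(claw=[87,87,87,87,87], xyz=[[-50,0,0],[-100,0,10],[-150,0,20],[-190,0,30],[-190,0,40]], roll=[0,0,0,0,0])

```text
time: 5.95
position: [0.56, 0.0548, 0.2434]
tool_rot: [1.152, 1.235, -1.161]
ft_force: [-0.0, 0.2, -0.3]
grip_width: 0.999
```

Run:
```python
from w import *
plan(0.542,-0.3144,0.25,105-90)
i,W=look("w2")
P=W[(W[...,2]>.056)&(W[...,2]<.064)&(W[...,0]<.62)&(W[...,0]>.49)&(W[...,1]>.0)&(W[...,1]<.3)]
th=np.radians(4.0); ex=np.array([np.cos(th),np.sin(th)]); ey=np.array([-ex[1],ex[0]])
q=(P[:,:2]-[.5515,.1461]); X=q@ex*1000; Y=q@ey*1000
print(X.min(),X.max(),Y.min(),Y.max())
for lo in range(-115,90,10):
    g=(Y>lo)&(Y<lo+10)
    if g.sum()>3: print(lo,X[g].min().round(1),X[g].max().round(1),g.sum())
v=np.isfinite(W[...,0]); c=i[40:240,230:400,::-1]; cv2.imwrite("pics/w2c.png",cv2.resize(c,None,fx=3,fy=3,interpolation=2))
```

```text
t 5.95 pos [0.56   0.0548 0.2434] grip 86.9 F [-0.   0.2 -0.3] toolx [ 0.    -0.008 -1.   ] jaw 4.01 j7 -0.03
shift [ -3.6 -43.7 367.1] roll -10.99 R [[0.0, 0.998, 0.07], [-0.008, 0.07, -0.998], [-1.0, -0.0, 0.008]]
-32.940547254450706 32.15750191776424 -109.90463785573357 92.53863839525852
-115 -32.9 30.5 246
-105 -32.7 30.4 78
-95 -32.5 31.2 73
-85 -32.1 31.0 78
-75 -32.6 30.8 72
-65 -32.8 30.6 81
-55 -32.5 31.3 78
-45 -32.2 31.2 80
-35 -32.1 31.0 81
-25 -32.8 30.9 97
-15 -32.4 30.4 83
-5 -32.2 31.3 525
5 -31.8 32.0 87
15 -31.6 32.1 100
25 -31.2 31.6 99
35 -32.0 31.4 100
45 -31.8 32.2 105
55 -31.4 31.9 108
65 -31.9 31.7 110
75 -31.7 31.3 109
85 -31.5 32.0 94
```

View pics/w2c.png

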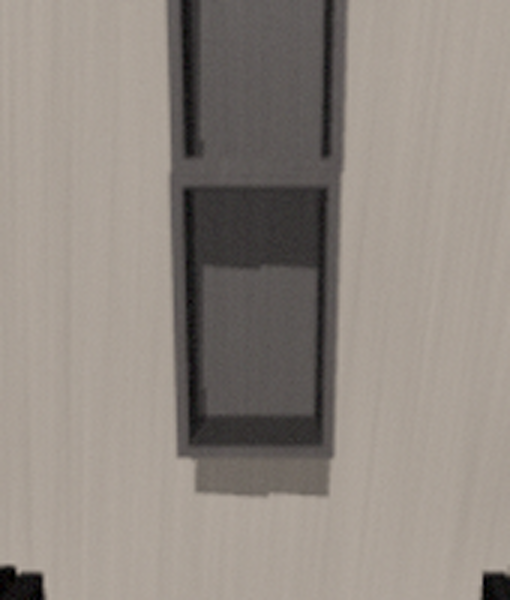

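The trays are flush: one continuous double rim, side offset under 1 mm, far end at −110 mm. Next the clamp.

jog_arm(claw=[87,87,87,87,87], xyz=[[0,-6,49],[0,-12,98],[0,-18,147],[0,-24,196],[0,-30,245]], roll=[0,0,0,0,0])

```text
time: 6.5
position: [0.5441, -0.1951, 0.2412]
tool_rot: [1.149, 1.239, -1.168]
ft_force: [1.3, -0.6, -0.0]
grip_width: 0.997
```

jog_arm(claw=[87,87,87,87,87], xyz=[[0,-7,45],[0,-14,90],[0,-20,122],[0,-20,122],[0,-20,122]], roll=[8.5,17,25.5,34,42.5])

```text
time: 7.0
position: [0.5312, -0.3191, 0.2405]
tool_rot: [1.679, 0.8, -1.702]
ft_force: [0.7, -0.7, -0.4]
grip_width: 1.003
```

jog_arm(claw=[87,87,87,87,87], xyz=[[0,0,0],[0,0,0],[0,0,0],[0,0,0],[0,0,0]], roll=[8.5,17,25.5,34,36.5])

```text
time: 7.5
position: [0.5309, -0.318, 0.2385]
tool_rot: [2.074, 0.253, -2.101]
ft_force: [0.2, -0.1, 1.3]
grip_width: 1.001
```

Run:
```python
from w import *
plan(0.542,-0.3144,0.088,105)
i,W=look("w3")
z=W[...,2]; print("table",np.nanmedian(z[abs(z)<.012]))
R=(abs(W[...,0]-.542)<.06)&(abs(W[...,1]+.3144)<.06)
for lo,hi in((.002,.007),(.056,.063),(.063,.08),(.08,.1),(.1,.108),(.108,.12)):
    P=W[R&(z>lo)&(z<hi)]
    if len(P)>5:
        r=cv2.minAreaRect((P[:,:2]*1000).astype(np.float32)); print(lo,len(P),np.round(r[0],1),np.round(r[1],1),round(r[2],1),P[:,2].max().round(4))
```

```text
t 7.5 pos [ 0.5309 -0.318   0.2385] grip 87.1 F [ 0.2 -0.1  1.3] toolx [-0.012 -0.008 -1.   ] jaw -75.84 j7 -0.6
shift [150.3  -1.5 -13.7] roll -0.84 R [[-0.012, 0.245, -0.97], [-0.008, -0.97, -0.245], [-1.0, 0.005, 0.014]]
table -0.0003332345161789485
0.002 2017 [ 544.8 -321.9] [ 90.8 110.3] 13.4 0.0068
0.056 178 [ 542.4 -312.4] [59.9 24.9] 4.3 0.0618
0.063 801 [ 543.7 -315. ] [33.9 38.4] 16.9 0.0799
0.08 378 [ 543.6 -315. ] [28.  49.6] 14.9 0.1
0.1 175 [ 543.9 -315. ] [28.2 55.2] 14.1 0.108
0.108 371 [ 543.6 -314.9] [28.3 61.7] 15.1 0.1157
```

View pics/w3.png

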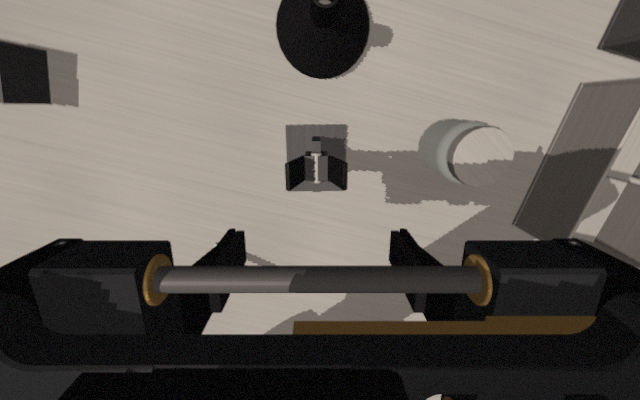

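The view shows the clamp centred at pixel (317,165), between the fingers, and the funnel and jar clear of them. The clamp is at (0.5437, −0.315) with yaw 15°.

jog_arm(claw=[87,87,87,87,87], xyz=[[0,0,-14],[40,0,-14],[80,0,-14],[110,0,-14],[110,0,-14]], roll=[-0.8,-0.8,-0.8,-0.8,-0.8])

```text
time: 8.05
position: [0.5411, -0.3124, 0.1228]
tool_rot: [2.058, 0.275, -2.102]
ft_force: [0.0, 0.4, -0.4]
grip_width: 1.004
```

Run:
```python
from h import *
plan(0.5437,-0.315,0.088,105)
```

```text
t 8.05 pos [ 0.5411 -0.3124  0.1228] grip 87.3 F [ 0.   0.4 -0.4] toolx [-0.021 -0.004 -1.   ] jaw -74.89 j7 -0.54
shift [34.8  3.2 -2.5] roll 0.11 R [[-0.021, 0.261, -0.965], [-0.004, -0.965, -0.261], [-1.0, -0.002, 0.021]]
```

jog_arm(claw=[87,87,87,75,65], xyz=[[15,3,-2],[35,3,-3],[35,3,-3],[35,3,-3],[35,3,-3]], roll=[0,0,0,0,0], force=25)

```text
time: 8.55
position: [0.5451, -0.3154, 0.0893]
tool_rot: [2.06, 0.274, -2.099]
ft_force: [0.1, 0.6, 0.5]
grip_width: 0.895
```

jog_arm(claw=[50,35,25,20,20], xyz=[[0,0,0],[0,0,0],[0,0,0],[0,0,0],[0,0,0]], roll=[0,0,0,0,0])

```text
time: 9.05
position: [0.5466, -0.3169, 0.0919]
tool_rot: [2.063, 0.27, -2.094]
ft_force: [-1.4, 0.1, 10.2]
grip_width: 0.454
```

jog_arm(claw=[20,20,20], xyz=[[0,0,0],[0,0,0],[0,0,0]], roll=[0,0,0])

```text
time: 9.35
position: [0.5474, -0.3175, 0.0932]
tool_rot: [2.064, 0.269, -2.091]
ft_force: [-0.6, 0.4, 6.5]
grip_width: 0.364
```

Run:
```python
from h import *
plan(0.5437,-0.315,0.088,105)
```

```text
t 9.35 pos [ 0.5474 -0.3175  0.0932] grip 31.7 F [-0.6  0.4  6.5] toolx [-0.012 -0.008 -1.   ] jaw -74.89 j7 -0.52
shift [ 5.3 -3.4  2.9] roll 0.11 R [[-0.012, 0.261, -0.965], [-0.008, -0.965, -0.261], [-1.0, 0.005, 0.014]]
```

jog_arm(claw=[20,20,20,20,20], xyz=[[-10,0,0],[-30,0,0],[-60,0,0],[-100,0,0],[-110,0,0]], roll=[0,0,0,0,0])

```text
time: 9.85
position: [0.5502, -0.3182, 0.2078]
tool_rot: [2.068, 0.265, -2.085]
ft_force: [1.2, 0.4, -0.7]
grip_width: 0.362
```

Run:
```python
from h import *
plan(0.5515,0.1461,0.2,94)
i,W=cloud("scene"); np.savez("c_s2",i=i,W=W)
s=get_state(); i2,_=cloud("wrist",s)
c=np.zeros((600,800,3),np.uint8); c[:,:480]=cv2.resize(i[130:305,170:310,::-1],(480,600)); c[:200,480:]=cv2.resize(i2[:,:,::-1],(320,200))
cv2.imwrite("pics/s2.png",c)
R=(abs(W[...,0]-.547)<.05)&(abs(W[...,1]+.317)<.05); P=W[R&(W[...,2]>.02)]; print(np.histogram(P[:,2],np.arange(.02,.3,.01)))
```

```text
t 9.85 pos [ 0.5502 -0.3182  0.2078] grip 31.5 F [ 1.2  0.4 -0.7] toolx [-0.006 -0.011 -1.   ] jaw -74.9 j7 -0.57
shift [   2.7 -448.  -122.2] roll 11.1 R [[-0.006, 0.26, -0.965], [-0.011, -0.965, -0.26], [-1.0, 0.009, 0.009]]
(array([31, 29, 32, 71, 34,  0,  0,  0,  0,  0,  0,  0,  8, 49, 34, 30, 93,
       21, 27, 39, 29, 29,  7, 13,  7,  6, 64]), array([0.02, 0.03, 0.04, 0.05, 0.06, 0.07, 0.08, 0.09, 0.1 , 0.11, 0.12,
       0.13, 0.14, 0.15, 0.16, 0.17, 0.18, 0.19, 0.2 , 0.21, 0.22, 0.23,
       0.24, 0.25, 0.26, 0.27, 0.28, 0.29]))
```

View pics/s2.png

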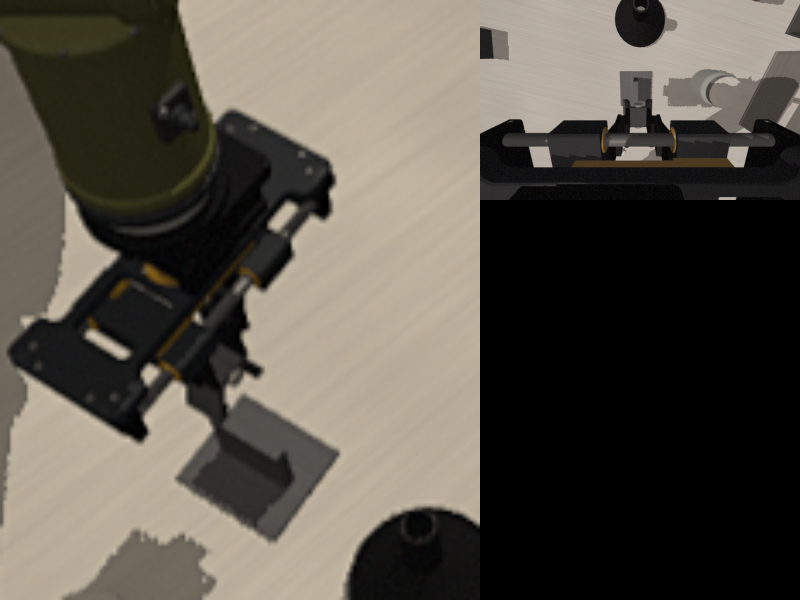

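The clamp is held squeezed open, with its jaws hanging clear of the tab. Carry it across at this height.

jog_arm(claw=[20,20,20,20,20], xyz=[[0,-30,-8],[0,-70,-18],[0,-115,-30],[0,-160,-43],[0,-205,-55]], roll=[0,0,0,0,0])

```text
time: 10.45
position: [0.5477, -0.1027, 0.201]
tool_rot: [2.064, 0.268, -2.091]
ft_force: [0.9, 0.1, -1.0]
grip_width: 0.367
```

jog_arm(claw=[20,20,20,20,20], xyz=[[0,-45,-12],[0,-90,-24],[0,-135,-37],[0,-180,-49],[0,-210,-57]], roll=[2,4,6,8,11])

```text
time: 10.95
position: [0.5458, 0.1195, 0.1968]
tool_rot: [2.162, 0.073, -2.196]
ft_force: [0.4, -0.3, -0.4]
grip_width: 0.366
```

Run:
```python
from h import *
plan(0.5544,0.1463,0.2,94)
```

```text
t 10.95 pos [0.5458 0.1195 0.1968] grip 31.8 F [ 0.4 -0.3 -0.4] toolx [-0.015 -0.009 -1.   ] jaw -85.7 j7 -1.63
shift [ -3.5 -26.  -10.5] roll 0.3 R [[-0.015, 0.075, -0.997], [-0.009, -0.997, -0.075], [-1.0, 0.008, 0.016]]
```

jog_arm(claw=[20,20,20,20,20], xyz=[[0,-15,-8],[0,-26,-10],[10,-26,-10],[30,-26,-10],[40,-26,-10]], roll=[0.3,0.3,0.3,0.3,0.3])

```text
time: 11.45
position: [0.5519, 0.1433, 0.154]
tool_rot: [2.162, 0.062, -2.203]
ft_force: [0.2, -0.2, -1.2]
grip_width: 0.365
```

Run:
```python
from w import *
plan(0.5544,0.1463,0.094,94)
s=get_state(); i,W=look("w4")
R=cv2.Rodrigues(np.array(s["tool_rot"],float))[0]; T=((W-s["position"])@R)*1000
np.savez("c_w4t",T=T,W=W)
print("cols rows of pixels near x 15..45 below TCP")
g=(T[...,0]>8)&(T[...,0]<75)&(abs(T[...,1])<25)&(abs(T[...,2])<30)
v,u=np.nonzero(g)
print(len(v),u.min(),u.max(),v.min(),v.max())
b=g&(i.mean(-1)>90)
print("bright",b.sum(),T[b].min(0).round(1),T[b].max(0).round(1),np.median(T[b],0).round(1))
for lo in range(8,75,6):
    q=T[g&(T[...,0]>=lo)&(T[...,0]<lo+6)]
    if len(q)>3: print(lo,len(q),"y",q[:,1].min().round(1),q[:,1].max().round(1),"z",q[:,2].min().round(1),q[:,2].max().round(1))
rects(W)
c=i[:,:,::-1][120:320,200:440]; cv2.imwrite("pics/w4c.png",cv2.resize(c,None,fx=3,fy=3,interpolation=2))
```

```text
t 11.45 pos [0.5519 0.1433 0.154 ] grip 31.7 F [ 0.2 -0.2 -1.2] toolx [-0.019 -0.011 -1.   ] jaw -86.15 j7 -1.63
shift [59.9 -3.4 -3.9] roll -0.15 R [[-0.019, 0.067, -0.998], [-0.011, -0.998, -0.067], [-1.0, 0.01, 0.019]]
cols rows of pixels near x 15..45 below TCP
2293 286 345 198 261
bright 121 [ 10.  -23.8 -15. ] [58.4  5.2 19.4] [ 22.5  -0.2 -12.6]
8 110 y -15.2 16.1 z -12.3 15.1
14 877 y -15.6 16.0 z -12.6 15.6
20 728 y -15.4 15.8 z -15.4 19.4
26 95 y -14.8 14.3 z -15.4 -9.6
32 58 y -17.4 16.2 z -14.9 -7.4
38 77 y -19.0 18.2 z -12.5 3.0
44 141 y -21.2 19.5 z -12.6 10.6
50 145 y -23.3 21.7 z -12.7 13.0
56 62 y -23.8 22.4 z -12.7 14.5
table -0.0004
[ 141  162  298   70 4500] 0.0595 c [549.9 165.4] size [ 65.2 260.9] ang 3.77 corners [[508, 293], [525, 33], [590, 37], [573, 297]]
```

View pics/w4c.png

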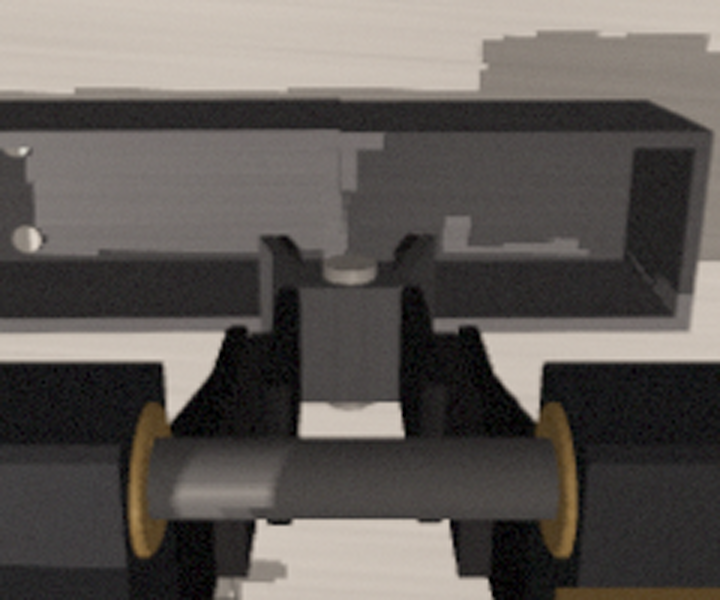

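The held clamp is centred over the seam column. Measured in the tool frame, its pivot is 26 mm beyond the TCP, with the jaws open about 45 mm over their outsides, straddling the double wall.

jog_arm(claw=[20,20,20,20,20], xyz=[[0,-3,-3],[10,-3,-3],[20,-3,-3],[25,-3,-3],[25,-3,-3]], roll=[0,0,0,0,0])

```text
time: 12.0
position: [0.5528, 0.146, 0.1269]
tool_rot: [2.157, 0.061, -2.206]
ft_force: [-0.7, -0.4, -1.3]
grip_width: 0.367
```

Run:
```python
from h import *
plan(0.5537,0.1463,0.093,94)
```

```text
t 12.0 pos [0.5528 0.146  0.1269] grip 31.9 F [-0.7 -0.4 -1.3] toolx [-0.022 -0.012 -1.   ] jaw -86.15 j7 -1.62
shift [33.9 -0.6 -1.7] roll -0.15 R [[-0.022, 0.067, -0.998], [-0.012, -0.998, -0.067], [-1.0, 0.011, 0.023]]
```

jog_arm(claw=[20,20,20,20,20], xyz=[[8,-1,-2],[16,-1,-2],[24,-1,-2],[30,-1,-2],[34,-1,-2]], roll=[0,0,0,0,0])

```text
time: 12.5
position: [0.5537, 0.1472, 0.0929]
tool_rot: [2.157, 0.062, -2.207]
ft_force: [-5.0, 1.5, 19.7]
grip_width: 0.364
```

Run:
```python
from h import *
plan(0.5537,0.1463,0.093,94)
```

```text
t 12.5 pos [0.5537 0.1472 0.0929] grip 31.7 F [-5.   1.5 19.7] toolx [-0.023 -0.011 -1.   ] jaw -86.14 j7 -1.59
shift [-0.1  0.9  0.1] roll -0.14 R [[-0.023, 0.067, -0.997], [-0.011, -0.998, -0.067], [-1.0, 0.01, 0.023]]
```

The barrel is seated on the rims, with about 20 N upward on the tool. Release.

jog_arm(claw=[40,50,60,70,80], xyz=[[0,0,0],[0,0,0],[0,0,0],[0,0,0],[0,0,0]], roll=[0,0,0,0,0])

```text
time: 13.0
position: [0.5537, 0.147, 0.0928]
tool_rot: [2.157, 0.061, -2.207]
ft_force: [-0.8, -0.0, 0.6]
grip_width: 0.736
```

jog_arm(claw=[87,87,87,87,87], xyz=[[0,0,0],[0,0,0],[0,0,0],[-15,0,0],[-35,0,0]], roll=[0,0,0,0,0])

```text
time: 13.5
position: [0.5539, 0.1471, 0.1282]
tool_rot: [2.155, 0.06, -2.208]
ft_force: [0.4, 0.1, 0.6]
grip_width: 0.994
```

jog_arm(claw=[87,87,87,87,87], xyz=[[-40,0,0],[-80,0,0],[-120,0,0],[-130,0,0],[-130,0,0]], roll=[0,0,0,0,0])

```text
time: 14.0
position: [0.5583, 0.1489, 0.2609]
tool_rot: [2.16, 0.062, -2.205]
ft_force: [0.3, -0.3, -1.1]
grip_width: 1.001
```

Run:
```python
from w import *
plan(0.5537,0.1463,0.25,94)
i,W=look("w5"); 
th=np.radians(4.0); ex=np.array([np.cos(th),np.sin(th)]); ey=np.array([-ex[1],ex[0]])
q=W[...,:2]-[.5515,.1461]; X=q@ex*1000; Y=q@ey*1000; Z=W[...,2]*1000
for lo,hi in((66,75),(75,90),(90,105),(105,120)):
    g=(Z>lo)&(Z<hi)&(abs(X)<50)&(abs(Y)<60)
    if g.sum()>3: print(lo,g.sum(),"X",X[g].min().round(1),X[g].max().round(1),"Y",Y[g].min().round(1),Y[g].max().round(1),"Z",Z[g].max().round(1))
g=(Z>56)&(Z<64)&(abs(X)<45)&(abs(Y)<115)
for lo in range(-115,80,15):
    k=g&(Y>lo)&(Y<lo+15)
    if k.sum()>3: print(lo,X[k].min().round(1),X[k].max().round(1))
print("short far end",Y[g].min())
i2,W2=cloud("scene")
c=np.zeros((600,800,3),np.uint8); c[:,:480]=cv2.resize(i[60:310,220:420,::-1],(480,600)); c[:300,480:]=cv2.resize(i2[110:220,310:430,::-1],(320,300)); cv2.imwrite("pics/w5c.png",c)
```

```text
t 14.0 pos [0.5583 0.1489 0.2609] grip 87.1 F [ 0.3 -0.3 -1.1] toolx [-0.02 -0.01 -1.  ] jaw -86.17 j7 -1.68
shift [11.   2.1  4.6] roll -0.17 R [[-0.02, 0.067, -0.998], [-0.01, -0.998, -0.067], [-1.0, 0.009, 0.021]]
66 34 X -17.1 16.7 Y -14.2 15.8 Z 75.0
75 728 X -17.5 16.6 Y -20.6 18.9 Z 90.0
90 251 X -13.7 14.1 Y -26.2 23.7 Z 105.0
105 411 X -13.6 14.2 Y -31.6 30.3 Z 120.0
-115 -33.1 31.2
-100 -32.8 31.2
-85 -32.8 31.4
-70 -32.7 31.5
-55 -32.6 31.4
-40 -32.5 31.4
-25 -32.1 31.5
-10 -32.1 31.6
5 -32.2 31.8
20 -31.9 31.8
35 -32.0 31.9
50 -31.8 32.0
65 -31.8 32.0
short far end -110.98283759086223
```

View pics/w5c.png

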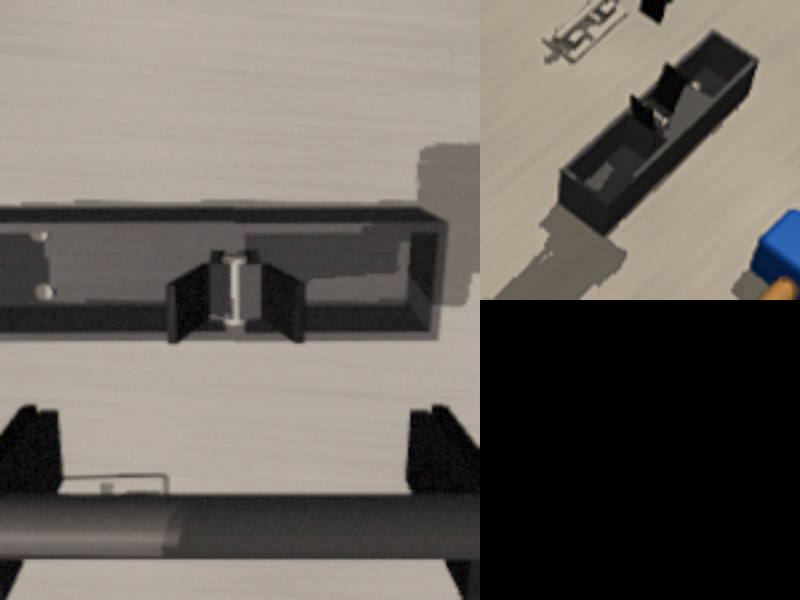

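Run:
```python
from h import *
W=np.load("c_w5.npz")["W"]; g=(abs(W[...,0]-.5515)<.04)&(abs(W[...,1]-.146)<.045)&(W[...,2]>.1)&(W[...,2]<.13)
print("handle tops",np.percentile(W[g][:,2],[50,95,99]).round(4))
order.close_job()
```

```text
handle tops [0.1155 0.1206 0.1211]
the job is handed in; nothing more can be done
```

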